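# Shut off the one gas tap left on in a crowded tap bank

## Robot

A 6-joint arm with a two-finger parallel gripper is mounted at the origin on a cart in front of the work surface, level with it; the furniture and walls round the work are solid. World frame = base frame: x ahead of the robot, y to its left, z up, the work surface at z = 0. Lengths are in m, angles in degrees, forces in N, time in s.
With the tool pointing down it reaches from about 0.375 to 0.975 m from the base axis. Payload 3.8 kg.
Tool frame: the origin (TCP) lies between the finger pads; the fingertips stand ctrl.tip_extent ahead of it and the grasp point (between the pads) lies 5 mm behind it (ctrl.tip_extent is the distance from the TCP to the fingertips, in m); z points along the fingers, y is the line along which they close (so a half turn about z gives the same grasp; the last joint's range is limited). The gripper opens to 85 mm and grips with 20 to 120 N. Pads are 22 mm wide; open, the fingers measure 114 mm over their backs; the gripper's body (76 mm by 85 mm) begins 54 mm behind the grasp point. The pads swing forward as they close: fully open they stand 13 mm farther back than shut.
Start: joints at [-71.843, 15.12, 91.902, -0, 72.978, -2.114], TCP at [0.234, -0.633, 0.245] pointing down, gripper open.
Joint ranges: [-150.88, 150.88], [-54.13, 125.18], [17.81, 147.31], [-75.09, 255.09], [0, 152.58], [-146.25, 146.25]. Speed limits (degrees/s): [147.25, 147.25, 180, 180, 180, 180].

## Interface

Orientations are given as a 3x3 rotation matrix whose columns are the frame's x, y, z axes.
In Python, from bench import ctrl gives the robot as it stands.
- The arm moves only by the shell command python3 -m handwheel 'ROWS' [OPENING] [FORCE]. ROWS is JSON, a list of rows, each a list of 4 numbers: the shift along the tool's x, y, z normalised to -1 to 1, where 1 is 0.5 m, then the turn about the tool's z normalised to -1 to 1, where 1 is 30 degrees. A call has 1 to 12 rows; each row shifts and turns the commanded pose from where the row before left it, along the tool's axes as they then stand; what a row does not reach is not made up. A row lasts 1/12 s, in which the tool goes at most 41.7 mm and 7.16 degrees, less where a joint would pass 70% of its speed; a pose out of reach is approached as far as the arm can. A call with a number of a shift or a turn outside -1 to 1 is refused whole. A call with a gripper value outside its range is refused whole. OPENING is the opening, from 0 (shut) to 1 (fully open), set as the call begins (- or left out, the last holds). The fingers move at their own pace and stop on an object; FORCE is the grip in N (left out, the last holds). Time passes only in rows, so rows that do not move let the fingers close. It gives the time, the measured TCP pose, the force, the opening and the grip force at its end, in the units of the state.
- ctrl.state(): the state, without advancing time (a new reading comes with each control period).
- ctrl.camera(name): name is "scene" or "side" or "wrist"; returns a dict with "img" (480x640x3 uint8, red, green, blue), "vfov" (degrees; the focal length in pixels is half the picture's height over the tangent of half this angle, whatever the lens; pixels are square), "cx", "cy" (the principal point, pixels), "pose" (4x4, takes a point from camera to world coordinates). Camera axes: x right, y down, z forward; pixel columns grow to the right and rows downward; lengths in m; the calibration is good to about 2 mm. A picture is of the moment at which its call begins. There is no depth.
- ctrl.finish_job(): hands the job in; it is judged then, once.
Trained networks look in a picture, given as the dict that the camera call returned (one of the last four; its "shot" number tells which), for a name from the list of things; names that differ only in an ending like _2 or _b are one class to them, and where a whole thing is asked for, a point or a joint stands for the part that bears it (a point fixed in the world has none). Each returns a list of dicts, best first, with "conf" (0 to 1); they miss things now and then, are a little off and sometimes report something else, mostly with a low value. They report only what shows in the picture. A call takes as long as a camera call.
- ctrl.look_for(label, picture): "rect" ([left, top, width, height] as shares, 0 to 1, of the picture: columns of its width, rows of its height, round what is visible of it).
The state is a dict: "clock": time; "joint_positions": joint angles; "joint_velocities": joint speeds; "tau": joint torques, N m; "eef_pos": TCP position; "tool_rot": TCP orientation; "force": force on the tool from outside, world axes, zero at the start; "ft_torque": the same for the moment, N m; "finger_gap": opening from 0.0 (shut) to 1.0 (fully open); "gripper_force": force on a finger pad.
Only numpy, scipy, OpenCV 4.12 (cv2) and the standard library are available. Lean on these libraries where they do the work, as an engineer would, in place of code of your own. Each camera call takes 0.05 s, during which the arm holds its last target. There are 200 camera calls.

## Task

One of the four taps on the gas manifold has been left on: its wing stands in line with its hose nozzle while the other three lie across. Press its knob down until you feel the bottom, pressing no harder than about 12 N and never forcing it, turn it clockwise to the stop while you hold it down, then let it spring fully up so that it locks in the off position. Do not touch the other three taps, and leave everything else on the bench where it is.

Things in the scene. Friction and masses are not known exactly. Their poses are not given: they have to be found in the camera images.
- grip_a (a point): Wing knob of the tap left on: black wing 36 mm long, 12 thick, 28 high on a ribbed skirt 39 mm across. Point on the turning axis half-way up the wing: 14 mm over the skirt's top face, 190 mm over the bench while up; moves with the knob. x along the wing, y across it (grip across y; fingertips may rest on the skirt), z up. Knobs are 52 mm apart in a row; shut neighbours' wings end 34 mm from this axis.
- turn_a (a joint): Turn of that knob in rad, growing clockwise seen from above: 0 = on (wing in line with its hose nozzle), 1.45 = off (wing nearly across), a stop at each end. It turns only while held down at the bottom of its travel; higher up a key locks it. Turning takes about 0.1 Nm.
- press_a (a joint): How far that knob is pressed down, m; 0 = up. A spring pushes it up with 2 to 4 N. The bottom, felt as a firm rise of about 8 N per mm on top of the spring, lies 3 to 15 mm down, differs from tap to tap and cannot be seen. Under a push of 9 to 12 N in all it is at the bottom and turns freely; under less than 8 N it may be locked. Let go at off it springs up and locks; part-way it stays down.
- stem_a: The whole moving part of that tap, stem and wing knob; it moves up and down with the knob but its frame does not turn. Origin on the axis, 50 mm below point grip_a.
- valve_a: Fixed steel valve body under that knob, hexagon 36 mm across, with the works inside, which stand no more than 11 N (beyond the spring) from the knob. Origin on the knob's axis at the block's top face, 140 mm above the bench; x points to the back along its hose nozzle, z up.
- manifold: Gas manifold fixed to the bench: grey block 50 x 202 x 40 mm on two pillars, top face 140 mm up, with four taps on top, each with a brass hose nozzle 31 mm long to the back, 120 mm up; behind the middle a copper feed pipe with a 42 mm gauge, lower than the knobs. Origin under the block's centre on the bench, x to the back, y along the row of taps.
- grip_b (a point): Wing knob of a neighbouring tap that is shut, same shape, size and axes; the point is on its axis half-way up the wing. It must not be touched.
- turn_b (a joint): Turn of this shut knob in rad: about 1.4 = off; it must stay so.
- grip_c (a point): Wing knob of a neighbouring tap that is shut, same shape, size and axes; the point is on its axis half-way up the wing. It must not be touched.
- turn_c (a joint): Turn of this shut knob in rad: about 1.4 = off; it must stay so.
- grip_d (a point): Wing knob of a neighbouring tap that is shut, same shape, size and axes; the point is on its axis half-way up the wing. It must not be touched.
- turn_d (a joint): Turn of this shut knob in rad: about 1.4 = off; it must stay so.
- beaker: Clear beaker, 57 mm across, 69 mm high, loose; a bystander, leave it alone. Origin under its centre.
- timer: Bench timer 45 x 60 x 18 mm, loose; a bystander, leave it alone. Origin under its centre.
- petri: Clear watch dish 68 mm across, 12 mm high, loose; a bystander, leave it alone. Origin under its centre.
- vial_amber: Amber vial 33 mm across, 80 mm high, standing behind the manifold, loose; a bystander, leave it alone. Origin under its centre.
- stopper: Rubber stopper 28 mm across, 26 mm high, under the manifold, between its pillars, loose; a bystander, leave it alone. Origin under its centre.
- vial_c: Vial with black cap, 28 mm across, 55 mm high, behind the manifold, loose; a bystander, leave it alone. Origin under its centre.
- tap_b: The whole of that neighbouring tap (knob, valve body, nozzle). Origin on its axis at the block's top face, 50 mm below point grip_b.
- tap_c: The whole of that neighbouring tap (knob, valve body, nozzle). Origin on its axis at the block's top face, 50 mm below point grip_c.
- tap_d: The whole of that neighbouring tap (knob, valve body, nozzle). Origin on its axis at the block's top face, 50 mm below point grip_d.

How it is judged:
By the outcome, as a careful person would: the job done as asked, in the order asked, and still so for the second after the job is handed in, with the robot touching nothing.
It also fails if it takes over 51 s, if anything falls off the work surface, if the arm or the gripper's body presses on something with over 40 N, if the wrist force passes 120 N, or if a joint passes its speed limit or range.

## Working session

There is one attempt and no reset: what is moved stays moved. The work goes in short steps, Python scripts to look and compute and a shell command to move; the robot and the scene stay as the last step left them, time stands still between calls to the robot, and variables do not carry over. Pictures are saved under pics/ and viewed, at most 10 in all, crops included, and the job is handed in when it is done.

```bash
mkdir -p pics
cat > h.py <<'E'
import numpy as np, cv2
from bench import ctrl
def K(p):
    f=240/np.tan(np.radians(p["vfov"])/2); return f,p["cx"],p["cy"]
def ray(p,u,v,z):
    f,cx,cy=K(p); T=np.array(p["pose"]); d=T[:3,:3]@np.array([(u-cx)/f,(v-cy)/f,1]); o=T[:3,3]
    return o+d*(z-o[2])/d[2]
def proj(p,X):
    f,cx,cy=K(p); T=np.array(p["pose"]); c=T[:3,:3].T@(np.array(X)-T[:3,3]); return f*c[0]/c[2]+cx,f*c[1]/c[2]+cy
def save(p,n): cv2.imwrite("pics/"+n,cv2.cvtColor(np.array(p["img"]),cv2.COLOR_RGB2BGR))
E
python3 - <<'E'
from h import *
s=ctrl.state(); print(ctrl.tip_extent,s)
ims=[]
for n in("scene","side"):
    p=ctrl.camera(n); save(p,n+".png"); print(n,np.round(p["pose"],3).tolist(),p["vfov"])
    for l in("grip_a","valve_a","manifold"):
        for r in ctrl.look_for(l,p)[:5]:
            a=r["rect"];u=(a[0]+a[2]/2)*640;v=(a[1]+a[3]/2)*480
            print(l,round(r["conf"],2),[round(x) for x in(a[0]*640,a[1]*480,a[2]*640,a[3]*480)],ray(p,u,v,.19).round(3))
E
```

```text
0.014 {'clock': 0.0, 'joint_positions': array([-7.18420405e+01,  1.51693064e+01,  9.19809429e+01, -4.95943434e-04,
        7.29796115e+01, -2.11448688e+00]), 'joint_velocities': array([ 0.04762965,  0.01669485,  0.0346903 , -0.02329815,  0.04655019,
       -0.01965904]), 'tau': array([ 1.01563401e-03, -5.15110338e+01, -3.67314327e+01, -2.25904555e-04,
        1.29228106e-02, -1.78079716e-05]), 'eef_pos': array([ 0.23364852, -0.63251574,  0.24396321]), 'tool_rot': array([[ 9.38054814e-01,  3.46486156e-01, -7.14190509e-04],
       [ 3.46486884e-01, -9.38052350e-01,  2.15104777e-03],
       [ 7.53601878e-05, -2.26525836e-03, -9.99997431e-01]]), 'force': array([ 0.2902546 ,  0.16008326, -0.64755226]), 'ft_torque': array([-0.04702784,  0.00084553, -0.03110038]), 'gripper_force': 0.0, 'finger_gap': 0.9982242776591953}
scene [[0.574, -0.338, 0.746, -0.172], [-0.819, -0.24, 0.522, -0.693], [0.002, -0.91, -0.415, 0.485], [0.0, 0.0, 0.0, 1.0]] 53.17698562154539
grip_a 0.88 [343, 185, 19, 26] [ 0.53  -0.269  0.19 ]
grip_a 0.81 [316, 178, 27, 25] [ 0.537 -0.213  0.19 ]
grip_a 0.75 [368, 188, 20, 24] [ 0.544 -0.314  0.19 ]
grip_a 0.71 [298, 174, 22, 24] [ 0.541 -0.163  0.19 ]
valve_a 0.46 [321, 201, 15, 13] [ 0.463 -0.262  0.19 ]
manifold 0.58 [289, 194, 110, 82] [ 0.382 -0.345  0.19 ]
manifold 0.4 [340, 186, 22, 34] [ 0.505 -0.281  0.19 ]
side [[-0.906, 0.36, -0.222, 0.695], [0.423, 0.768, -0.481, 0.242], [-0.003, -0.53, -0.848, 1.0], [0.0, 0.0, 0.0, 1.0]] 44.50715561179901
grip_a 0.88 [262, 230, 20, 27] [ 0.554 -0.243  0.19 ]
grip_a 0.67 [269, 255, 26, 31] [ 0.558 -0.19   0.19 ]
grip_a 0.66 [281, 280, 26, 31] [ 0.558 -0.143  0.19 ]
grip_a 0.16 [352, 233, 22, 14] [ 0.417 -0.186  0.19 ]
manifold 0.59 [214, 224, 105, 126] [ 0.592 -0.175  0.19 ]
```

Run:
```python
import cv2,numpy as np
a=cv2.imread("pics/scene.png")[130:310,250:440]; b=cv2.imread("pics/side.png")[180:370,180:380]
a=cv2.resize(a,(400,379),interpolation=3); b=cv2.resize(b,(400,379),interpolation=3)
cv2.imwrite("pics/both.png",np.hstack([a,b]))
```

```text
(no output)
```

View pics/both.png

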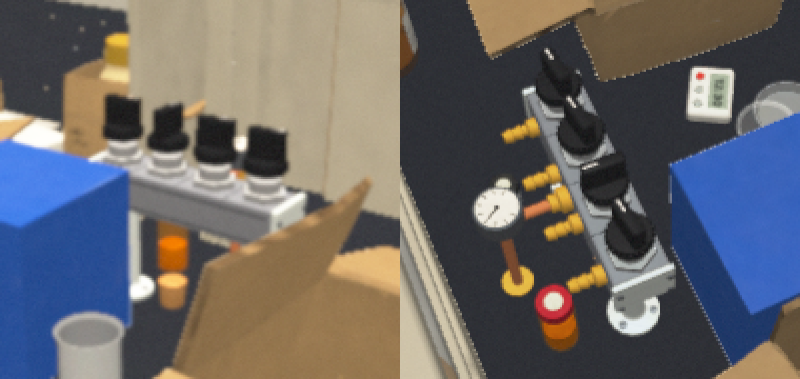

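The right panel (side camera) shows that the third knob down, at about (282,269) in the full picture, has its wing in line with its nozzle. In the scene view it is the second from the left, at about (330,190). Next I'll triangulate it and check the obstacles.

Run:
```python
from h import *
import cv2
A=ctrl.camera("scene");B=ctrl.camera("side")
def tri(a,b):
    o=[];d=[]
    for p,(u,v) in((A,a),(B,b)):
        T=np.array(p["pose"]);o.append(T[:3,3]);x=ray(p,u,v,0)-T[:3,3];d.append(x/np.linalg.norm(x))
    t=np.linalg.lstsq(np.c_[d[0],-d[1]],o[1]-o[0],rcond=None)[0]
    P,Q=o[0]+t[0]*d[0],o[1]+t[1]*d[1];return ((P+Q)/2).round(3),round(np.linalg.norm(P-Q),4)
print(tri((329.5,190.5),(282,270.5)),tri((352.5,198),(272,243.5)),tri((309,186),(294,295.5)))
for l in("beaker","timer","petri","vial_amber","vial_c"):
    for p in(A,B):
        for r in ctrl.look_for(l,p)[:1]:
            a=r["rect"];print(l,round(r["conf"],2),ray(p,(a[0]+a[2]/2)*640,(a[1]+a[3]/2)*480,.03).round(3))
i=np.hstack([cv2.resize(cv2.imread("pics/%s.png"%n),(400,300),interpolation=3) for n in("scene","side")])
cv2.imwrite("pics/full.png",i)
```

```text
(array([ 0.558, -0.197,  0.181]), np.float64(0.0043)) (array([ 0.552, -0.253,  0.179]), np.float64(0.0049)) (array([ 0.558, -0.148,  0.181]), np.float64(0.0035))
beaker 0.96 [ 0.386 -0.237  0.03 ]
beaker 0.76 [ 0.36  -0.272  0.03 ]
timer 0.72 [ 0.394 -0.32   0.03 ]
petri 0.76 [ 0.31  -0.289  0.03 ]
petri 0.7 [ 0.328 -0.283  0.03 ]
vial_amber 0.52 [ 0.61  -0.171  0.03 ]
vial_amber 0.79 [ 0.623 -0.162  0.03 ]
vial_c 0.61 [0.889 0.101 0.03 ]
vial_c 0.62 [ 0.615 -0.314  0.03 ]
```

View pics/full.png

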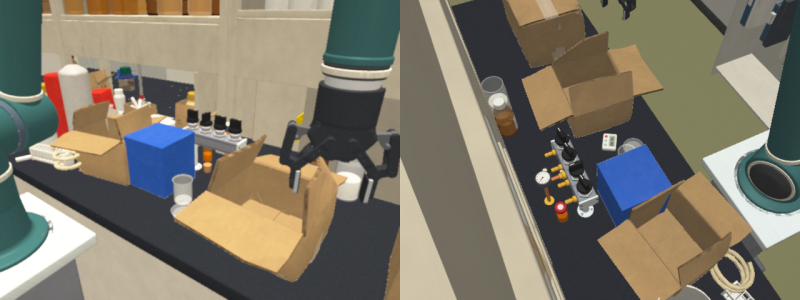

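The left panel shows the robot waiting over open floor, with an open cardboard box and a blue crate near the taps. I'll rise to about z 0.40, cross over, and turn by −160°. That puts the tool's x axis towards −x, which leaves joint 6 room for the clockwise turn.

```bash
python3 -m handwheel '[[0,0,-0.08,0],[0,0,-0.08,0],[0,0,-0.08,0],[0,0,-0.08,0],[0.065,-0.0423,0,0],[0.065,-0.0423,0,0],[0.065,-0.0423,0,0],[0.065,-0.0423,0,0],[0.065,-0.0423,0,0],[0.065,-0.0423,0,0],[0.065,-0.0423,0,0]]' 0.4 40
python3 -m handwheel '[[0.065,-0.0423,0,0],[0.065,-0.0423,0,0],[0.065,-0.0423,0,0],[0.065,-0.0423,0,0],[0.065,-0.0423,0,0],[0.065,-0.0423,0,0],[0.065,-0.0423,0,0],[0,0,0,-0.23],[0,0,0,-0.23],[0,0,0,-0.23],[0,0,0,-0.23],[0,0,0,-0.23]]'
python3 -m handwheel '[[0,0,0,-0.23],[0,0,0,-0.23],[0,0,0,-0.23],[0,0,0,-0.23],[0,0,0,-0.23],[0,0,0,-0.23],[0,0,0,-0.23],[0,0,0,-0.23],[0,0,0,-0.23],[0,0,0,-0.23],[0,0,0,-0.23]]'
python3 -m handwheel '[[0,0,0,-0.23],[0,0,0,-0.23],[0,0,0,-0.23],[0,0,0,-0.23],[0,0,0,-0.23],[0,0,0,-0.23],[0,0,0,-0.23],[0,0,0,0],[0,0,0,0],[0,0,0,0]]'
python3 - <<'E'
from h import *
s=ctrl.state();print(s["joint_positions"].round(1),s["eef_pos"].round(4),s["tool_rot"].round(3).tolist(),s["force"],s["finger_gap"])
p=ctrl.camera("wrist");save(p,"w1.png");np.save("w1.npy",p,allow_pickle=True)
print(np.round(p["pose"],3).tolist(),p["vfov"])
for l in("grip_a","manifold"):
    for r in ctrl.look_for(l,p)[:6]:
        a=r["rect"];print(l,round(r["conf"],2),[round(x) for x in(a[0]*640,a[1]*480,a[2]*640,a[3]*480)],ray(p,(a[0]+a[2]/2)*640,(a[1]+a[3]/2)*480,.19).round(4))
E
```

```text
clock: 1.92
eef_pos: [0.3967, -0.4138, 0.4055]
tool_rot: [[0.938, 0.346, 0.0], [0.346, -0.938, -0.0], [0.0, 0.001, -1.0]]
force: [0.7, -0.2, 0.2]
finger_gap: 0.401
gripper_force: 0.0
clock: 2.92
eef_pos: [0.5582, -0.1974, 0.4053]
tool_rot: [[0.571, 0.821, 0.0], [0.821, -0.571, -0.0], [-0.0, 0.0, -1.0]]
force: [0.4, -0.1, -0.3]
finger_gap: 0.396
gripper_force: 0.0
clock: 3.83
eef_pos: [0.558, -0.1978, 0.4053]
tool_rot: [[-0.656, 0.755, 0.0], [0.755, 0.656, -0.0], [-0.0, 0.0, -1.0]]
force: [0.9, 0.3, -0.3]
finger_gap: 0.399
gripper_force: 0.0
clock: 4.67
eef_pos: [0.5581, -0.1978, 0.4053]
tool_rot: [[-1.0, 0.021, 0.0], [0.021, 1.0, -0.0], [-0.0, -0.0, -1.0]]
force: [-0.0, -0.5, 0.9]
finger_gap: 0.402
gripper_force: 0.0
[ -21.9    2.9   89.4    0.    87.7 -110.7] [ 0.5581 -0.1978  0.4053] [[-1.0, 0.021, 0.0], [0.021, 1.0, -0.0], [-0.0, -0.0, -1.0]] [-0.0176643  -0.51998112  0.87225112] 0.4016150622820291
[[0.021, 0.95, 0.311, 0.477], [1.0, -0.02, -0.006, -0.195], [0.001, 0.311, -0.951, 0.534], [0.0, 0.0, 0.0, 1.0]] 59.40053736435301
grip_a 0.89 [359, 168, 46, 49] [ 0.5498 -0.147   0.19  ]
grip_a 0.87 [233, 171, 49, 48] [ 0.5496 -0.2507  0.19  ]
grip_a 0.76 [297, 174, 45, 54] [ 0.555  -0.1988  0.19  ]
grip_a 0.55 [172, 172, 54, 48] [ 0.5491 -0.2997  0.19  ]
manifold 0.59 [179, 149, 229, 146] [ 0.5733 -0.2219  0.19  ]
manifold 0.29 [354, 169, 54, 70] [ 0.5594 -0.148   0.19  ]
manifold 0.19 [245, 0, 56, 36] [ 0.4178 -0.2305  0.19  ]
```

View pics/w1.png

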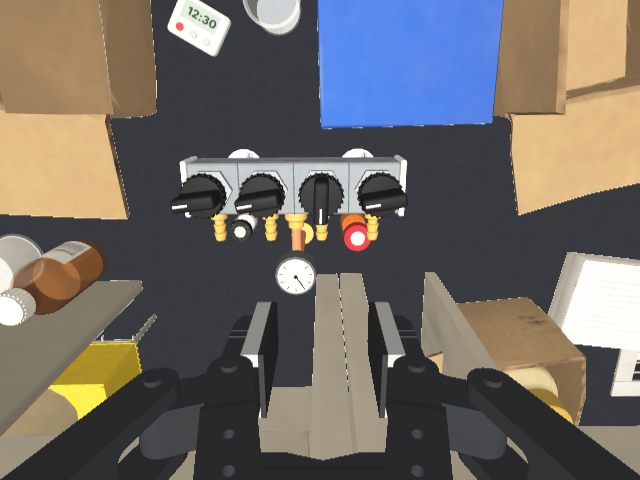

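The target is at about (320,196), with its wing straight along the image column. The other three wings lie across. I'll zoom in for the axis.

Run:
```python
from h import *
i=cv2.imread("pics/w1.png")[145:255,255:395]; i=cv2.convertScaleAbs(i,alpha=1.6,beta=20)
i=cv2.resize(i,None,fx=5,fy=5,interpolation=cv2.INTER_CUBIC)
p=np.load("w1.npy",allow_pickle=True).item()
for k in range(72):
    a=k*np.pi/36
    for r,z,c in((.0195,.176,(0,0,255)),):
        u,v=proj(p,[.5555+r*np.cos(a),-.1985+r*np.sin(a),z]);cv2.circle(i,(int((u-255+.5)*5),int((v-145+.5)*5)),1,c,-1)
for dx in(-.018,.018):
    for dy in(-.006,.006):
        u,v=proj(p,[.5555+dx,-.1985+dy,.204]);cv2.circle(i,(int((u-255+.5)*5),int((v-145+.5)*5)),3,(0,255,0),-1)
cv2.imwrite("pics/w1c.png",i)
```

```text
(no output)
```

View pics/w1c.png

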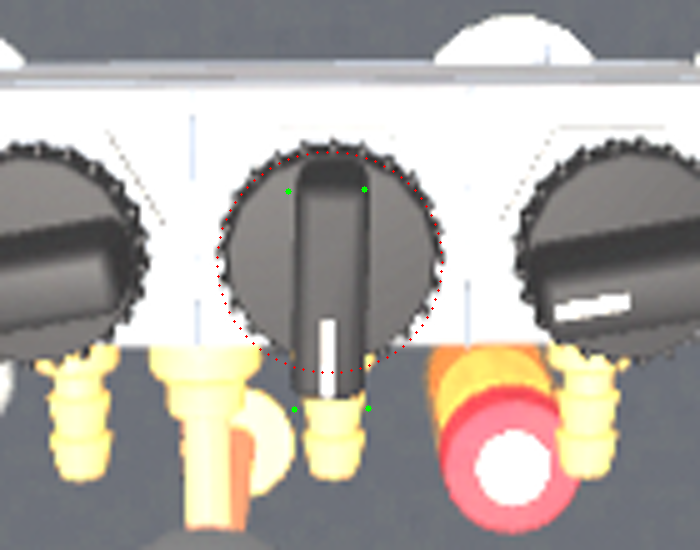

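The overlay puts the axis about 2 mm nearer than my first guess, at about (0.5538, −0.1982), with the wing within about 1° of the tool. I'll go lower with the fingers partly closed and take one close look.

```bash
python3 -m handwheel '[[0.0086,-0.0006,0.0715,0],[0,0,0.0715,0],[0,0,0.0715,0],[0,0,0.0715,0],[0,0,0,0],[0,0,0,0],[0,0,0,0]]' 0.3
python3 - <<'E'
from h import *
s=ctrl.state();e=s["eef_pos"];print(s["joint_positions"].round(1),e.round(4),ctrl.tip_extent)
p=ctrl.camera("wrist");save(p,"w2.png");np.save("w2.npy",p,allow_pickle=True)
i=cv2.convertScaleAbs(cv2.imread("pics/w2.png"),alpha=1.5,beta=20)
c=np.array([.5538,-.1984])
u0,v0=map(int,proj(p,[*c,.19]));u0=max(u0-80,0);v0=max(v0-75,0)
i=cv2.resize(i[v0:v0+150,u0:u0+160],None,fx=4,fy=4,interpolation=cv2.INTER_CUBIC);print(u0,v0)
def d(X,c,r):
    u,v=proj(p,X);cv2.circle(i,(int((u-u0+.5)*4),int((v-v0+.5)*4)),r,c,-1)
for k in range(72):
    a=k*np.pi/36; d([c[0]+.0195*np.cos(a),c[1]+.0195*np.sin(a),.176],(0,0,255),1)
for dx in(-.018,0,.018):
    for dy in(-.006,.006): d([c[0]+dx,c[1]+dy,.204],(0,255,0),3)
cv2.imwrite("pics/w2c.png",i)
E
```

```text
clock: 5.4
eef_pos: [0.5549, -0.1984, 0.2645]
tool_rot: [[-1.0, 0.018, 0.002], [0.018, 1.0, -0.001], [-0.002, -0.001, -1.0]]
force: [-0.3, -0.4, 0.0]
finger_gap: 0.298
gripper_force: 0.0
[ -22.1    5.1  101.5    0.    73.2 -111. ] [ 0.5549 -0.1984  0.2645] 0.014
241 189
```

View pics/w2c.png

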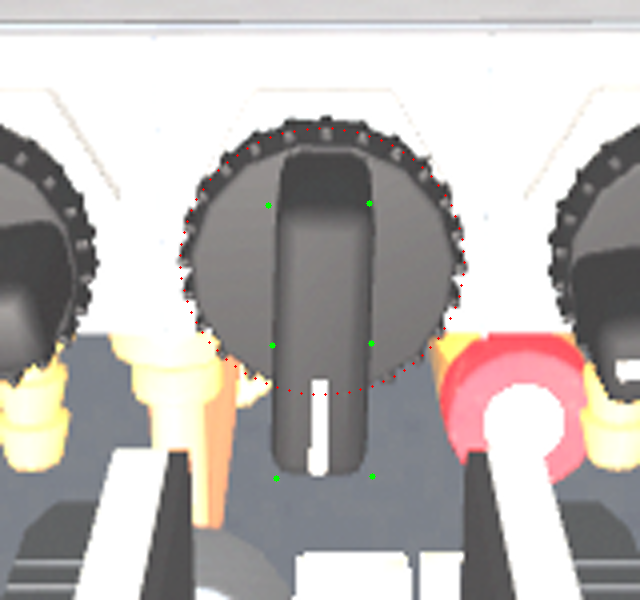

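The axis is at about (0.5533, −0.1984) and the wing is about 1° clockwise from the tool. Next I'll descend, grip and read the forces.

```bash
python3 -m handwheel '[[0.0032,0,0.04,0.037],[0,0,0.04,0],[0,0,0.04,0],[0,0,0.02,0],[0,0,0,0],[0,0,0,0],[0,0,0,0],[0,0,0,0]]'
python3 - <<'E'
from h import *
p=ctrl.camera("wrist");save(p,"w3.png")
E
```

```text
clock: 6.12
eef_pos: [0.5536, -0.1985, 0.1946]
tool_rot: [[-0.999, 0.037, 0.003], [0.037, 0.999, -0.001], [-0.004, -0.001, -1.0]]
force: [-0.5, 0.6, 0.2]
finger_gap: 0.302
gripper_force: 0.0
```

View pics/w3.png

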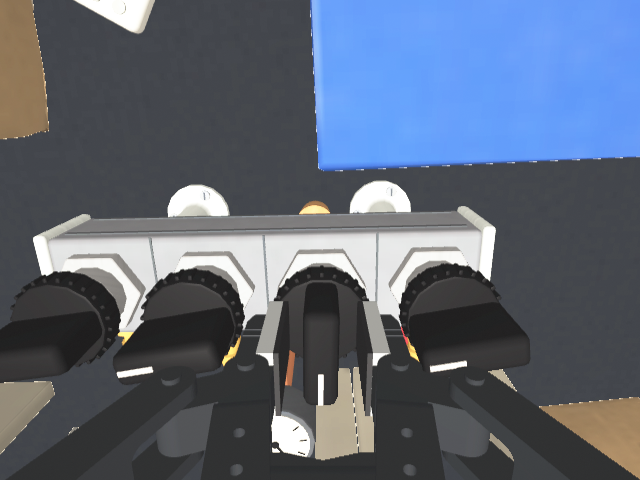

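The pads straddle the target wing with clear gaps to both neighbours. I'll close on it now.

```bash
python3 -m handwheel '[[0,0,0,0],[0,0,0,0],[0,0,0,0],[0,0,0,0],[0,0,0,0],[0,0,0,0],[0,0,0,0],[0,0,0,0]]' 0 35; python3 -m handwheel '[[0,0,0,0],[0,0,0,0]]'
```

```text
clock: 6.83
eef_pos: [0.5528, -0.1987, 0.1927]
tool_rot: [[-0.999, 0.037, 0.002], [0.037, 0.999, -0.001], [-0.002, -0.001, -1.0]]
force: [2.8, -5.5, 2.3]
finger_gap: 0.129
gripper_force: 37.8
clock: 7.0
eef_pos: [0.5528, -0.1987, 0.1927]
tool_rot: [[-0.999, 0.037, 0.002], [0.037, 0.999, -0.001], [-0.002, -0.001, -1.0]]
force: [0.4, -4.8, 2.0]
finger_gap: 0.134
gripper_force: 37.8
```

```bash
python3 -m handwheel '[[0,-0.001,0.002,0],[0,0,0,0],[0,0,0,0]]';python3 -m handwheel '[[0,0,0.002,0],[0,0,0,0],[0,0,0,0]]';python3 -m handwheel '[[0,0,0.002,0],[0,0,0,0],[0,0,0,0]]'
```

```text
clock: 7.25
eef_pos: [0.5528, -0.1988, 0.1915]
tool_rot: [[-0.999, 0.037, 0.001], [0.037, 0.999, -0.001], [-0.001, -0.001, -1.0]]
force: [2.8, -3.7, 2.4]
finger_gap: 0.132
gripper_force: 37.8
clock: 7.5
eef_pos: [0.5527, -0.1988, 0.1905]
tool_rot: [[-0.999, 0.037, 0.001], [0.037, 0.999, -0.001], [-0.001, -0.001, -1.0]]
force: [3.1, -5.3, 2.6]
finger_gap: 0.13
gripper_force: 37.8
clock: 7.75
eef_pos: [0.5527, -0.1988, 0.1895]
tool_rot: [[-0.999, 0.037, 0.001], [0.037, 0.999, -0.001], [-0.001, -0.001, -1.0]]
force: [3.1, -4.9, 2.4]
finger_gap: 0.132
gripper_force: 37.8
```

```bash
python3 -m handwheel '[[-0.001,-0.002,0.002,0],[0,0,0,0],[0,0,0,0]]'
```

```text
clock: 8.0
eef_pos: [0.5528, -0.199, 0.1881]
tool_rot: [[-0.999, 0.037, 0.0], [0.037, 0.999, 0.001], [-0.0, 0.001, -1.0]]
force: [2.3, -1.4, 2.9]
finger_gap: 0.127
gripper_force: 37.8
```

```bash
echo
python3 -m handwheel '[[-0.001,0,0.002,0],[0,0,0,0],[0,0,0,0]]'
```

```text
clock: 8.25
eef_pos: [0.5529, -0.199, 0.1875]
tool_rot: [[-0.999, 0.037, -0.001], [0.037, 0.999, 0.001], [0.001, 0.001, -1.0]]
force: [0.4, -1.1, 5.1]
finger_gap: 0.133
gripper_force: 38.3
```

```bash
python3 -m handwheel '[[0,0,0.0008,0],[0,0,0,0],[0,0,0,0]]'
```

```text
clock: 8.5
eef_pos: [0.5529, -0.199, 0.1874]
tool_rot: [[-0.999, 0.037, -0.001], [0.037, 0.999, 0.001], [0.001, 0.001, -1.0]]
force: [-0.1, -1.2, 6.0]
finger_gap: 0.133
gripper_force: 38.4
```

```bash
python3 -m handwheel '[[0,0,0.002,0],[0,0,0,0],[0,0,0,0]]'
```

```text
clock: 8.75
eef_pos: [0.5529, -0.199, 0.187]
tool_rot: [[-0.999, 0.037, -0.0], [0.037, 0.999, 0.001], [0.0, 0.001, -1.0]]
force: [0.0, 0.2, 8.8]
finger_gap: 0.134
gripper_force: 38.8
```

```bash
python3 -m handwheel '[[0,0,0.001,0],[0,0,0,0],[0,0,0,0]]'; python3 -m handwheel '[[0,0,0,0]]'; python3 -m handwheel '[[0,0,0,0]]'
```

```text
clock: 9.0
eef_pos: [0.553, -0.199, 0.1868]
tool_rot: [[-0.999, 0.037, -0.0], [0.037, 0.999, 0.001], [0.0, 0.001, -1.0]]
force: [-1.7, -0.4, 10.1]
finger_gap: 0.133
gripper_force: 39.0
clock: 9.08
eef_pos: [0.553, -0.1991, 0.1869]
tool_rot: [[-0.999, 0.037, -0.0], [0.037, 0.999, 0.001], [0.0, 0.001, -1.0]]
force: [-1.0, 0.5, 10.5]
finger_gap: 0.133
gripper_force: 39.0
clock: 9.17
eef_pos: [0.553, -0.199, 0.1868]
tool_rot: [[-0.999, 0.037, -0.0], [0.037, 0.999, 0.001], [0.0, 0.001, -1.0]]
force: [-1.7, -0.1, 10.7]
finger_gap: 0.134
gripper_force: 39.0
```

About 10.4 N, so it is at the bottom. I'll start turning clockwise gently and watch the forces.

```bash
python3 -m handwheel '[[0,0,0,0.1],[0,0,0,0.1],[0,0,0,0]]'
python3 - <<'E'
from h import *
s=ctrl.state();print(s["ft_torque"].round(3),s["force"].round(1))
E
```

```text
clock: 9.42
eef_pos: [0.553, -0.1988, 0.1868]
tool_rot: [[-0.99, 0.144, -0.0], [0.144, 0.99, 0.001], [0.0, 0.001, -1.0]]
force: [-2.1, 1.7, 11.3]
finger_gap: 0.129
gripper_force: 39.0
[ 0.149  0.186 -0.035] [-2.1  1.7 11.3]
```

```bash
python3 -m handwheel '[[0,0,-0.0006,0.1],[0,0,0,0.1],[0,0,0,0.1],[0,0,0,0]]'
python3 - <<'E'
from h import *
s=ctrl.state();print(s["ft_torque"].round(3),s["force"].round(1))
E
```

```text
clock: 9.75
eef_pos: [0.5531, -0.1984, 0.1869]
tool_rot: [[-0.955, 0.297, -0.0], [0.297, 0.955, 0.002], [0.001, 0.002, -1.0]]
force: [-0.4, 2.3, 9.5]
finger_gap: 0.133
gripper_force: 38.9
[ 0.417  0.085 -0.09 ] [-0.4  2.3  9.5]
```

```bash
python3 -m handwheel '[[0,0.0008,0.0002,0.1],[0,0,0,0.1],[0,0,0,0.1],[0,0,0,0.1],[0,0,0,0]]'
python3 - <<'E'
from h import *
s=ctrl.state();print(s["ft_torque"].round(3),s["force"].round(1))
E
```

```text
clock: 10.17
eef_pos: [0.5534, -0.1978, 0.1869]
tool_rot: [[-0.872, 0.489, 0.0], [0.489, 0.872, 0.002], [0.001, 0.002, -1.0]]
force: [-1.0, 2.7, 10.2]
finger_gap: 0.132
gripper_force: 38.9
[ 0.481 -0.023 -0.088] [-1.   2.7 10.2]
```

```bash
python3 -m handwheel '[[0.0004,0.001,0,0.1],[0,0,0,0.1],[0,0,0,0.1],[0,0,0,0.1],[0,0,0,0.1],[0,0,0,0]]'
python3 - <<'E'
from h import *
s=ctrl.state();print(s["ft_torque"].round(3),s["force"].round(1))
E
```

```text
clock: 10.67
eef_pos: [0.5538, -0.1972, 0.187]
tool_rot: [[-0.716, 0.698, 0.001], [0.698, 0.716, 0.002], [0.001, 0.002, -1.0]]
force: [1.2, 2.9, 9.4]
finger_gap: 0.136
gripper_force: 38.8
[ 0.52  -0.201 -0.046] [1.2 2.9 9.4]
```

```bash
python3 -m handwheel '[[0.0008,0.001,0.0006,0.1],[0,0,0,0.1],[0,0,0,0.1],[0,0,0,0.1],[0,0,0,0.1],[0,0,0,0]]'
python3 - <<'E'
from h import *
s=ctrl.state();print(s["ft_torque"].round(3),s["force"].round(1))
E
```

```text
clock: 11.17
eef_pos: [0.5544, -0.1967, 0.187]
tool_rot: [[-0.511, 0.86, 0.002], [0.86, 0.511, 0.002], [0.0, 0.003, -1.0]]
force: [1.9, 3.0, 8.8]
finger_gap: 0.132
gripper_force: 38.8
[ 0.482 -0.383 -0.068] [1.9 3.  8.8]
```

```bash
python3 -m handwheel '[[0.001,0.001,0.0012,0.1],[0,0,0,0.1],[0,0,0,0.1],[0,0,0,0.1],[0,0,0,0.1],[0,0,0,0]]'
python3 - <<'E'
from h import *
s=ctrl.state();print(s["ft_torque"].round(3),s["force"].round(1))
E
```

```text
clock: 11.67
eef_pos: [0.5552, -0.1963, 0.1869]
tool_rot: [[-0.271, 0.962, 0.004], [0.962, 0.271, 0.001], [0.0, 0.004, -1.0]]
force: [2.2, 2.5, 11.1]
finger_gap: 0.135
gripper_force: 38.9
[ 0.375 -0.502 -0.062] [ 2.2  2.5 11.1]
```

```bash
python3 -m handwheel '[[0.001,0.001,-0.0005,0.1],[0,0,0,0.1],[0,0,0,0.06],[0,0,0,0]]'
python3 - <<'E'
from h import *
s=ctrl.state();print(s["ft_torque"].round(3),s["force"].round(1))
E
python3 -m handwheel '[[0,0,0,0.05],[0,0,0,0.05],[0,0,0,0]]'
python3 - <<'E'
from h import *
s=ctrl.state();print(s["ft_torque"].round(3),s["force"].round(1))
E
```

```text
clock: 12.0
eef_pos: [0.5555, -0.1961, 0.187]
tool_rot: [[-0.139, 0.99, 0.004], [0.99, 0.139, 0.0], [-0.0, 0.004, -1.0]]
force: [2.7, 0.3, 8.3]
finger_gap: 0.133
gripper_force: 38.8
[ 0.15  -0.501 -0.012] [2.7 0.3 8.3]
clock: 12.25
eef_pos: [0.5556, -0.1962, 0.187]
tool_rot: [[-0.088, 0.996, 0.004], [0.996, 0.088, 0.0], [-0.0, 0.004, -1.0]]
force: [3.5, 0.9, 8.9]
finger_gap: 0.13
gripper_force: 38.8
[ 0.125 -0.604  0.346] [3.5 0.9 8.9]
```

The moment has jumped to 0.35 Nm at 83° of turn, so that is the stop. I'll settle it firmly there with slightly more press.

```bash
python3 -m handwheel '[[0.0005,0,0.0007,0.035],[0,0,0,0],[0,0,0,0]]'
python3 - <<'E'
from h import *
s=ctrl.state();r=s["tool_rot"];print(s["ft_torque"].round(3),s["force"].round(1),np.degrees(np.arctan2(r[1,0],-r[0,0])))
E
```

```text
clock: 12.5
eef_pos: [0.5557, -0.1961, 0.1869]
tool_rot: [[-0.072, 0.997, 0.004], [0.997, 0.072, -0.001], [-0.001, 0.004, -1.0]]
force: [2.6, -0.4, 8.7]
finger_gap: 0.129
gripper_force: 39.3
[ 0.053 -0.52   0.567] [ 2.6 -0.4  8.7] 85.88548807415194
```

```bash
python3 -m handwheel '[[0,0,0,-0.035],[0,0,-0.003,0],[0,0,-0.003,0],[0,0,-0.003,0],[0,0,0,0],[0,0,0,0]]'
python3 - <<'E'
from h import *
s=ctrl.state();r=s["tool_rot"];print(s["ft_torque"].round(3),s["force"].round(1),np.degrees(np.arctan2(r[1,0],-r[0,0])))
E
```

```text
clock: 13.0
eef_pos: [0.5555, -0.1961, 0.1898]
tool_rot: [[-0.089, 0.996, 0.004], [0.996, 0.089, -0.0], [-0.0, 0.004, -1.0]]
force: [7.0, -0.3, 3.0]
finger_gap: 0.131
gripper_force: 37.9
[-0.148 -1.193  0.364] [ 7.  -0.3  3. ] 84.89021101519172
```

```bash
python3 -m handwheel '[[0,0.002,-0.002,0],[0,0,-0.002,0],[0,0,0,0],[0,0,0,0]]'; python3 -m handwheel '[[0,0.001,-0.001,0],[0,0,0,0],[0,0,0,0]]'
python3 - <<'E'
from h import *
s=ctrl.state();r=s["tool_rot"];print(s["ft_torque"].round(3),s["force"].round(1),np.degrees(np.arctan2(r[1,0],-r[0,0])))
E
```

```text
clock: 13.33
eef_pos: [0.5556, -0.1961, 0.1913]
tool_rot: [[-0.089, 0.996, 0.002], [0.996, 0.089, 0.0], [-0.0, 0.002, -1.0]]
force: [5.7, -0.6, 2.4]
finger_gap: 0.131
gripper_force: 37.9
clock: 13.58
eef_pos: [0.5557, -0.1961, 0.1916]
tool_rot: [[-0.088, 0.996, 0.001], [0.996, 0.088, 0.0], [0.0, 0.001, -1.0]]
force: [5.2, -0.8, 1.9]
finger_gap: 0.132
gripper_force: 37.8
[-0.123 -1.033  0.318] [ 5.2 -0.8  1.9] 84.92814382379181
```

```bash
python3 -m handwheel '[[0,0,0,0],[0,0,0,0],[0,0,0,0],[0,0,0,0],[0,0,0,0]]' 0.35; python3 -m handwheel '[[0,0,-0.01,0],[0,0,-0.02,0],[0,0,-0.04,0],[0,0,-0.06,0],[0,0,-0.08,0],[0,0,-0.08,0],[0,0,0,0],[0,0,0,0],[0,0,0,0]]'
python3 - <<'E'
from h import *
p=ctrl.camera("wrist");save(p,"w4.png");B=ctrl.camera("side");save(B,"s4.png")
i=cv2.imread("pics/w4.png")
b=cv2.resize(cv2.imread("pics/s4.png")[200:330,200:330],(320,320),interpolation=3);i=cv2.resize(i,(427,320))
cv2.imwrite("pics/end.png",np.hstack([i,b]))
E
```

```text
clock: 14.0
eef_pos: [0.5544, -0.1961, 0.1907]
tool_rot: [[-0.088, 0.996, -0.002], [0.996, 0.088, 0.001], [0.001, -0.002, -1.0]]
force: [0.1, 0.4, -0.7]
finger_gap: 0.352
gripper_force: 0.0
clock: 14.75
eef_pos: [0.5554, -0.1963, 0.3376]
tool_rot: [[-0.088, 0.996, 0.001], [0.996, 0.088, -0.001], [-0.001, 0.001, -1.0]]
force: [0.5, -0.6, -0.5]
finger_gap: 0.346
gripper_force: 0.0
```

View pics/end.png

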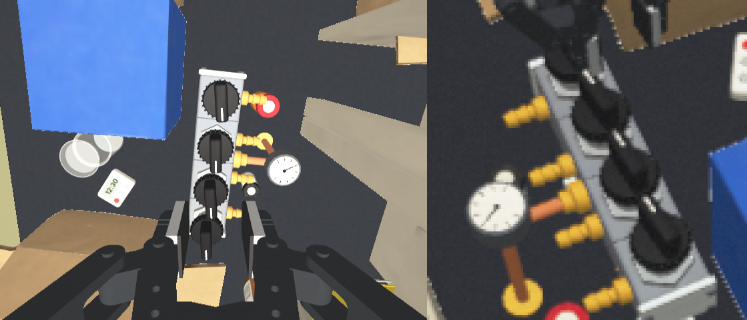

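The wing now lies across like its neighbours. One numeric check that the knob is fully up: its line and spacing with the other three.

Run:
```python
from h import *
for n in("side","scene","wrist"):
    p=ctrl.camera(n)
    for r in ctrl.look_for("grip_a",p)[:4]:
        a=np.array(r["rect"])*[640,480,640,480];print(n,round(r["conf"],2),a.round(1))
    if n=="scene":
        save(p,"sc5.png");cv2.imwrite("pics/sc5c.png",cv2.resize(cv2.imread("pics/sc5.png")[150:260,270:410],None,fx=5,fy=5,interpolation=3))
```

```text
side 0.95 [280.5 278.1  26.8  31.4]
side 0.71 [269.  252.9  25.8  31.6]
side 0.58 [259.7 229.1  23.8  29.3]
scene 0.96 [365.6 190.1  22.6  24.8]
scene 0.73 [297.9 174.   22.1  20.6]
scene 0.69 [342.6 182.8  19.1  24.6]
scene 0.65 [319.  178.3  20.7  22.9]
wrist 0.94 [296.7 194.9  55.5  66.6]
wrist 0.92 [291.  262.7  52.   67.6]
wrist 0.73 [307.1 117.8  52.6  70.2]
wrist 0.55 [286.1 321.8  50.6  71.2]
```

View pics/sc5c.png

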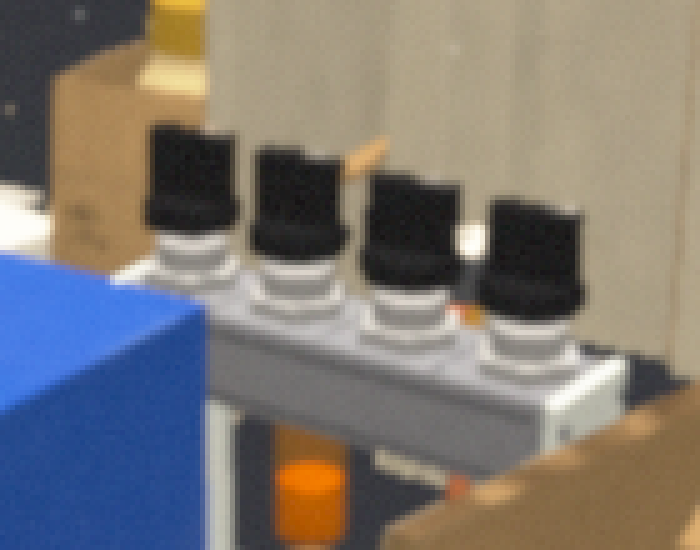

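The second knob from the left, at (298,200) in the crop, stands as high as its neighbours with the same gap under the skirt. It is fully up and across, and the robot is clear, so I'm handing the job in.

```bash
python3 -c "
from bench import ctrl
print(ctrl.finish_job())"
```

```text
the job is handed in; nothing more can be done
None
```

I pressed the open tap to its bottom (about 9–11 N, highest reading 11.3 N), turned it 83° clockwise to the stop and let it spring up. The last pictures show it lying across like the other three and level with them, and I handed the job in with the robot clear; the hand-in call returned no verdict.

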